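# Nest the spice boxes and present the fuller one

## Robot

A 6-joint arm with a two-finger parallel gripper is mounted at the origin on the work surface. World frame = base frame: x ahead of the robot, y to its left, z up, the work surface at z = 0. Lengths are in m, angles in rad, forces in N, time in s.
With the tool pointing down it reaches from about 0.4 to 0.825 m from the base axis. Payload 7 kg.
Tool frame: the origin (TCP) lies midway between the tips of the shut fingers; the grasp point (between the pads) lies 19 mm behind it (arm.hold_point_z is the distance from the TCP to the grasp point, in m); z points along the fingers, x is the direction in which the jaws open and shut, and the axes are right-handed (so a half turn about z gives the same grasp; the last joint's range is limited). The gripper opens to 88 mm and grips with 3 to 60 N. Pads are 19 mm wide; open, the fingers measure 130 mm over their backs; the gripper's body (78 mm by 193 mm) begins 47 mm behind the grasp point.
Start: joints at [1.596, 0.359, 0.012, 0, -1.224, -0.288], TCP at [0.175, 0.652, 0.227] pointing down, gripper open.
Joint ranges: [-3.07, 3.07], [-1.43, 2.12], [-1.02, 1.25], [-3.03, 1.67], [-3.05, -0], [-3.03, 3.03]. Speed limits (rad/s): [2.39, 2.39, 3.01, 3.14, 3.14, 3.14].

## Interface

Orientations are given as [roll, pitch, yaw] about the fixed x, y, z axes, in that order (R = Rz(yaw) Ry(pitch) Rx(roll)).
In Python, from station import readout, viewer, job, arm gives the robot as it stands.
- The arm moves only by the tool apply_moves, never from a script. Its argument "deltas" is text: rows parted by semicolons, each of 4 numbers parted by spaces: the shift along the tool's x, y, z in cm, then the turn about the tool's z in rad. A call has 1 to 10 rows; each row shifts and turns the commanded pose from where the row before left it, along the tool's axes as they then stand; what a row does not reach is not made up. A row lasts 1/8 s, in which the tool goes at most 62.5 mm and 10.7 degrees, less where a joint would pass 70% of its speed; a pose out of reach is approached as far as the arm can. A call is refused whole if a number of a shift passes 6.25 or a number of a turn 0.188, either way. A call with a gripper value outside its range is refused whole. "gripper" is the closure, from -1 (fully open) to 1 (shut), so that 0 is half open, set as the call begins (left out, the last holds). The fingers move at their own pace and stop on an object; "squeeze" is the grip in N (left out, the last holds). Time passes only in rows, so rows that do not move let the fingers close. It gives the time, the measured TCP pose, the force and the opening at its end, in the units of the state.
- readout.get_state(): the state, without advancing time (a new reading comes with each control period).
- viewer.grab_frame(name): name is "side" or "top" or "wrist"; returns a dict with "image" (400x640x3 uint8, red, green, blue), "camera_matrix" (3x3 intrinsics, pixels), "cam_to_world" (4x4, takes a point from camera to world coordinates). Camera axes: x right, y up, looking along -z (the intrinsics and any distortion apply to the point x, -y, -z); pixel columns grow to the right and rows downward; lengths in m; the calibration is good to about 2 mm. A picture is of the moment at which its call begins. There is no depth.
- job.job_done(): hands the job in, once; it reports no verdict.
Trained networks look in the newest picture that a camera, given by its name, has taken for a name from the list of things; names that differ only in an ending like _2 or _b are one class to them, and where a whole thing is asked for, a point or a joint stands for the part that bears it (a point fixed in the world has none). Each returns a list of dicts, best first, with "conf" (0 to 1); they miss things now and then, are a little off and sometimes report something else, mostly with a low value. They report only what shows in the picture. A call takes as long as a camera call.
- viewer.silhouettes(camera, query): "region" (400x640 bool, what is visible of it) and "extent" ([left, top, width, height] in pixels, round what is visible of it).
The state is a dict: "t": time; "q": joint angles; "qd": joint speeds; "joint_efforts": joint torques, N m; "eef_pos": TCP position; "ee_rot": TCP orientation; "force": force on the tool from outside, world axes, zero at the start; "moment": the same for the moment, N m; "width": finger opening in m.
Only numpy, scipy, OpenCV 4.12 (cv2) and the standard library are available. Lean on these libraries where they do the work, as an engineer would, in place of code of your own. Each camera call takes 0.05 s, during which the arm holds its last target.

## Task

Two look-alike spice boxes stand on the worktop: put each of them upright into one of the two rectangular nests in the drawer, one box to a nest, setting them down rather than dropping them, and feel their weights as you lift them. Once both are seated and let go, pick up the heavier one again and finish while still holding it upright and still a few centimetres above the middle of the sage-green pinch bowl, touching nothing else, with the lighter one left in its nest. Do not tip the boxes, and leave the bowl and everything else where they are.

Things in the scene. Friction and masses are not known exactly. Their poses are not given: they have to be found in the camera images.
- box_a: look-alike spice box, lid shut: upright block 60 (x) x 44 (y) x 85 (z) mm, clear plastic with paper liner, flush white lid from 73 mm up (hinge and tab stand out 3 mm on the 44 mm wide ends); origin at the centre of its underside, z up. Grip across the 44 mm. Stands on the worktop. Of the two boxes one weighs 0.30-0.44 kg, the other 0.09-0.16 kg: either may be either
- box_b: look-alike spice box, lid shut: upright block 60 (x) x 44 (y) x 85 (z) mm, clear plastic with paper liner, flush white lid from 73 mm up (hinge and tab stand out 3 mm on the 44 mm wide ends); origin at the centre of its underside, z up. Grip across the 44 mm. Stands on the worktop. Of the two boxes one weighs 0.30-0.44 kg, the other 0.09-0.16 kg: either may be either
- nest_1_seat (a point): centre of the pocket floor of a walnut nest with rectangular pocket, fixed in the drawer; pocket 70 (x) x 54 (y) mm, 22 mm deep, walls 10 mm thick; the point is 12 mm, the nest's rim 34 mm above the worktop; x, y along the pocket. A box fits either way round, its 60 mm side along x, with 5 mm play a side
- nest_2_seat (a point): centre of the pocket floor of a walnut nest with rectangular pocket, fixed in the drawer; pocket 70 (x) x 54 (y) mm, 22 mm deep, walls 10 mm thick; the point is 12 mm, the nest's rim 34 mm above the worktop; x, y along the pocket. A box fits either way round, its 60 mm side along x, with 5 mm play a side
- bowl: sage-green silicone pinch bowl, open, 90 mm across the rim, 35 mm high, loose on the worktop; origin at the centre of its underside
- drawer: light oak drawer standing on the worktop, fixed, 310 (x) x 380 (y) mm, walls 50 mm high, white front 56 mm high on its -x side (towards the robot), floor 8 mm above the worktop; origin at the centre of its underside. The nests stand in one row along its y, 110 mm apart, their x, y along the drawer's
- nest_round: round walnut nest (72 mm across, 58 mm pocket, 26 mm high) in the same row of the drawer, for the salt jar: not for the boxes, stays empty; origin at the centre of its underside
- salt_jar: bystander in the drawer: stoneware jar with wooden twist cap, 64 mm across, 77 mm high; origin at the centre of its underside
- grinder: bystander on the worktop: glass grinder with steel head, 49 mm across, 125 mm high; origin at the centre of its underside
- ladle: bystander in the drawer: steel mini ladle, 190 mm long along its x, cup (at +x) 16 mm high; origin under its handle
- low_tin: bystander on the worktop between the boxes: flat round metal tin, 46 mm across, 30 mm high; origin at the centre of its underside
- cork_tub: bystander in the drawer: glass tub with cork lid, 62 mm across, 42 mm high; origin at the centre of its underside
- mini_jar: bystander on the worktop near the bowl: small glass jar with steel lid, 36 mm across, 45 mm high; origin at the centre of its underside

How it is judged:
On the way:
1. both spice boxes stand seated in the two rectangular nests, let go and at rest (((horizontal distance between box_a and nest_1_seat below 0.012 m and z of box_a in the frame of nest_1_seat below 0.006 m) or (horizontal distance between box_a and nest_2_seat below 0.012 m and z of box_a in the frame of nest_2_seat below 0.006 m)) and angle between each of box_a, box_b's own z axis and vertical below 0.1 rad and contact force between each of box_a, box_b and the fingers below 0.1 N and linear speed of each of box_a, box_b below 0.02 m/s and ((horizontal distance between box_b and nest_1_seat below 0.012 m and z of box_b in the frame of nest_1_seat below 0.006 m) or (horizontal distance between box_b and nest_2_seat below 0.012 m and z of box_b in the frame of nest_2_seat below 0.006 m))), for 0.2 s.
At the end, for the whole second after the job is handed in: Heavier box held, upright (0.15 rad), still, underside 45 to 160 mm above the worktop, within 30 mm of the bowl's axis, clear of bowl and grinder; lighter box let go in a rectangular nest (12 mm of centre, 6 mm of floor), upright, at rest; bowl upright within 30 mm of its start (((horizontal distance between box_b and nest_1_seat below 0.012 m and z of box_b in the frame of nest_1_seat below 0.006 m) or (horizontal distance between box_b and nest_2_seat below 0.012 m and z of box_b in the frame of nest_2_seat below 0.006 m)) and angle between each of box_b, bowl's own z axis and vertical below 0.1 rad and contact force between box_b and the fingers below 0.1 N and linear speed of box_b below 0.02 m/s and horizontal distance between box_a and bowl below 0.03 m and height (world z) of box_a between 0.045 and 0.16 m and angle between box_a's own z axis and vertical below 0.15 rad and linear speed of box_a below 0.03 m/s and contact force between box_a and the fingers above 1 N and contact force between box_a and bowl below 0.05 N and contact force between box_a and grinder below 0.05 N and distance of bowl from where it was at the start of the episode below 0.03 m); the arm keeps its last pose, push and grip.
It fails at once if a spice box is tipped by more than 0.6 rad (angle between any of box_a, box_b's own z axis and vertical above 0.6 rad).
It fails at once if a spice box is dropped (falls freely at over 0.6 m/s) ((linear speed of box_a above 0.6 m/s and contact force between box_a and the fingers below 0.05 N) or (linear speed of box_b above 0.6 m/s and contact force between box_b and the fingers below 0.05 N)).
It fails at once if the bowl or a bystander is pushed more than 30 mm from its place (distance of any of bowl, salt_jar, grinder, ladle, low_tin, cork_tub, mini_jar from where it was at the start of the episode above 0.03 m).
It fails at once if the grinder, the salt jar or the bowl is tipped over (angle between any of grinder, salt_jar, bowl's own z axis and vertical above 0.6 rad).
It also fails if it takes over 72 s, if anything falls off the work surface, if the arm or the gripper's body presses on something with over 40 N, if the wrist force passes 120 N, or if a joint passes its speed limit or range.

## Working session

There is one attempt and no reset: what is moved stays moved. The work goes in short steps, Python scripts to look and compute and a tool call to move; the robot and the scene stay as the last step left them, time stands still between calls to the robot, and variables do not carry over. Pictures are saved under pics/ and viewed, and the job is handed in when it is done.

Besides the shell and the picture viewer there is one more tool, called after ">>>" as a command line: name --argument value ..., lists and objects as JSON in quotes. apply_moves: Moves the arm, as the interface text tells. Its arguments: {"type":"object","properties":{"deltas":{"type":"string"},"gripper":{"type":"number"},"squeeze":{"type":"number"}},"required":["deltas"]}

```bash
mkdir -p pics; ls; cat > h.py <<'E'
import numpy as np, cv2
from station import readout, viewer, job, arm
def grab(name,fn):
    f=viewer.grab_frame(name); cv2.imwrite('pics/'+fn,f['image'][:,:,::-1]); return f
E
python3 - <<'E'
from h import *
for c in ['side','top','wrist']:
    f=grab(c,c+'0.png'); np.savez(c+'0.npz',K=f['camera_matrix'],T=f['cam_to_world']); print(c,f['camera_matrix'].round(1).tolist(),f['cam_to_world'].round(3).tolist(), [k for k in f])
s=readout.get_state(); print(s); print(arm.hold_point_z, dir(arm))
E
```

```text
pics
side [[412.3, 0.0, 320.5], [0.0, 412.3, 198.5], [0.0, 0.0, 1.0]] [[0.833, 0.355, -0.424, 0.197], [-0.553, 0.554, -0.623, -0.553], [0.014, 0.753, 0.657, 0.62], [0.0, 0.0, 0.0, 1.0]] ['image', 'camera_matrix', 'cam_to_world']
top [[456.7, 0.0, 332.2], [0.0, 456.7, 209.4], [0.0, 0.0, 1.0]] [[-0.017, 0.998, -0.057, 0.537], [-1.0, -0.017, 0.007, -0.005], [0.006, 0.057, 0.998, 1.056], [0.0, 0.0, 0.0, 1.0]] ['image', 'camera_matrix', 'cam_to_world']
wrist [[332.7, 0.0, 318.4], [0.0, 332.7, 203.0], [0.0, 0.0, 1.0]] [[-0.259, 0.935, 0.242, 0.239], [-0.966, -0.252, -0.063, 0.634], [0.002, -0.25, 0.968, 0.384], [0.0, 0.0, 0.0, 1.0]] ['image', 'camera_matrix', 'cam_to_world']
{'t': 0.15, 'q': array([ 1.59611926e+00,  3.59231246e-01,  1.12768732e-02, -2.26970246e-04,
       -1.22410535e+00, -2.88113814e-01]), 'qd': array([-0.00084815, -0.0018193 ,  0.00096863,  0.00116433, -0.00022764,
        0.00068938]), 'joint_efforts': array([-8.67075905e-04, -5.83269560e+01,  2.93292010e+01,  7.00118288e+00,
        8.83311324e-03, -1.05512881e-04]), 'eef_pos': array([0.1752802 , 0.65146729, 0.22584043]), 'ee_rot': array([-3.14143824e+00, -1.27195301e-03, -1.83366457e+00]), 'force': array([ 0.32806673,  0.44514367, -0.46781127]), 'moment': array([-0.05109121,  0.01125688, -0.01453822]), 'width': 0.0876832777677223}
0.0188 ['Unreachable', '__class__', '__delattr__', '__dict__', '__dir__', '__doc__', '__eq__', '__format__', '__ge__', '__getattribute__', '__getstate__', '__gt__', '__hash__', '__init__', '__init_subclass__', '__le__', '__lt__', '__module__', '__ne__', '__new__', '__reduce__', '__reduce_ex__', '__repr__', '__setattr__', '__sizeof__', '__str__', '__subclasshook__', '__weakref__', 'hold_point_z']
```

View pics/top0.png

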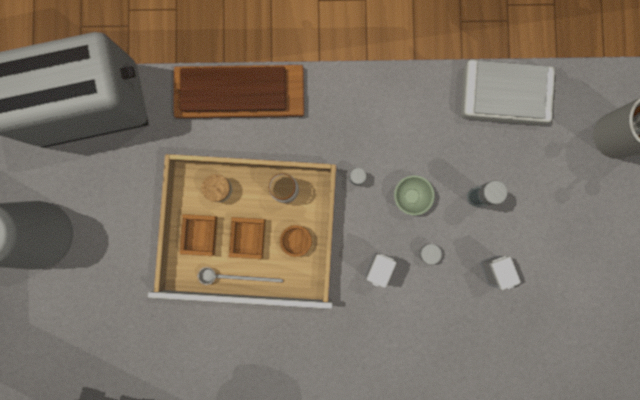

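View pics/side0.png

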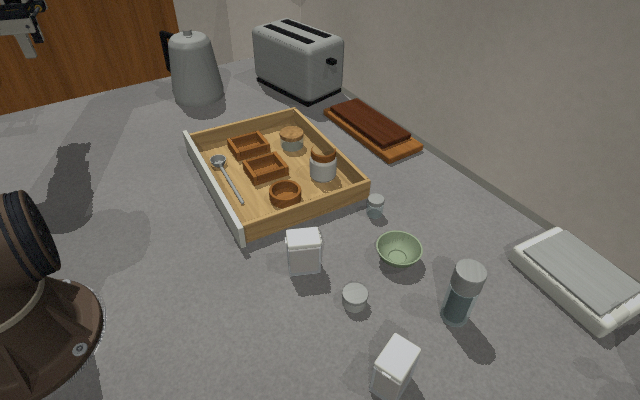

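View pics/wrist0.png

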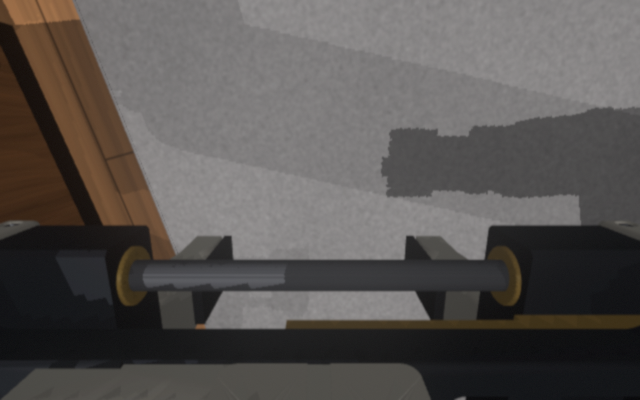

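```bash
cat >> h.py <<'E'
def proj(P,K,T):
    P=np.atleast_2d(P); c=(P-T[:3,3])@T[:3,:3]; p=np.c_[c[:,0],-c[:,1],-c[:,2]]
    q=p@K.T; return q[:,:2]/q[:,2:]
def ray(uv,K,T,z):
    d=np.linalg.inv(K)@np.array([uv[0],uv[1],1.]); d=T[:3,:3]@np.array([d[0],-d[1],-d[2]])
    o=T[:3,3]; return o+d*(z-o[2])/d[2]
E
python3 - <<'E'
from h import *
import pickle
S={}
for c in ['side','top']:
    f=viewer.grab_frame(c); K,T=f['camera_matrix'],f['cam_to_world']
    for n in ['box_a','nest_1_seat','bowl','drawer','nest_round','salt_jar','grinder','ladle','low_tin','cork_tub','mini_jar']:
        r=viewer.silhouettes(c,n); S[c,n]=(K,T,r)
        for d in r:
            e=d['extent']; m=d['region']; ys,xs=np.nonzero(m); u=(xs.mean(),ys.mean())
            print(c,n,round(d['conf'],2),[round(float(v)) for v in e],np.round(u,1),m.sum(), ray(u,K,T,0.03).round(3)[:2])
pickle.dump(S,open('S.pkl','wb'))
f=cv2.imread('pics/top0.png')
cv2.imwrite('pics/topc.png',cv2.resize(f[140:320,140:540],None,fx=2,fy=2,interpolation=cv2.INTER_CUBIC))
E
```

```text
side box_a 0.81 [369, 334, 52, 65] [393.8 367.7] 2283 [ 0.458 -0.371]
side box_a 0.64 [242, 152, 45, 33] [265.1 167.9] 1068 [0.528 0.169]
side box_a 0.55 [286, 227, 41, 48] [303.7 250.7] 1631 [ 0.467 -0.102]
side nest_1_seat 0.82 [241, 149, 48, 36] [265.4 167.6] 1114 [0.529 0.17 ]
side bowl 0.69 [376, 230, 46, 41] [398.5 248.6] 1306 [ 0.623 -0.196]
side bowl 0.44 [280, 127, 26, 23] [290.8 138.7] 480 [0.643 0.245]
side bowl 0.42 [271, 179, 28, 31] [284.  193.2] 744 [0.519 0.064]
side drawer 0.61 [184, 107, 187, 140] [273.  175.6] 11191 [0.529 0.133]
side nest_round 0.86 [270, 181, 30, 27] [284.5 193.4] 756 [0.52  0.063]
side salt_jar 0.58 [311, 149, 24, 30] [323.3 166.4] 767 [0.647 0.1  ]
side grinder 0.73 [439, 259, 50, 67] [462.3 291.3] 2115 [ 0.649 -0.332]
side grinder 0.72 [374, 229, 48, 41] [398.8 248.3] 1312 [ 0.623 -0.196]
side ladle 0.62 [210, 152, 35, 52] [224.  171.6] 280 [0.44  0.208]
side low_tin 0.73 [346, 281, 20, 30] [354.3 297. ] 650 [ 0.484 -0.239]
side cork_tub 0.82 [280, 124, 25, 28] [291.1 138.2] 533 [0.645 0.247]
side mini_jar 0.75 [365, 193, 17, 26] [374.7 205.8]
[... 764 characters left out ...]
0 [0.64  0.085]
top grinder 0.62 [469, 179, 41, 27] [487.4 194.1] 826 [ 0.624 -0.364]
top grinder 0.19 [199, 266, 83, 19] [225.7 276.7] 457 [0.45  0.227]
top ladle 0.7 [200, 174, 32, 27] [216.6 187.9] 673 [0.649 0.247]
top ladle 0.68 [183, 211, 35, 43] [198.5 234.3] 1390 [0.545 0.288]
top ladle 0.64 [200, 266, 86, 21] [228.2 276.8] 468 [0.449 0.222]
top low_tin 0.54 [419, 242, 22, 22] [430.5 253.8] 368 [ 0.492 -0.231]
top low_tin 0.5 [203, 172, 30, 29] [216.6 187.9] 733 [0.649 0.247]
top cork_tub 0.8 [203, 176, 31, 23] [216.6 187.9] 665 [0.649 0.247]
top cork_tub 0.21 [150, 152, 185, 157] [247.7 231. ] 19176 [0.55  0.178]
top mini_jar 0.48 [352, 168, 13, 15] [358.2 175.7] 191 [ 0.671 -0.073]
```

View pics/topc.png

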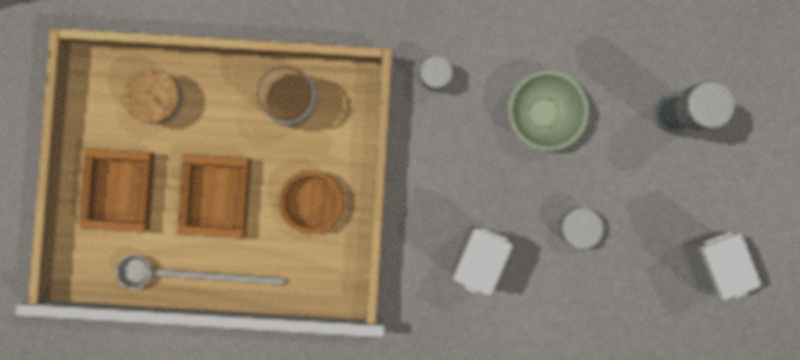

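```bash
cat > fit.py <<'E'
from h import *
from scipy.optimize import minimize
top=np.load('top0.npz'); side=np.load('side0.npz')
def boxpts(x,y,a,z0,z1,hx=.03,hy=.022):
    R=np.array([[np.cos(a),-np.sin(a)],[np.sin(a),np.cos(a)]])
    c=np.array([[hx,hy],[-hx,hy],[-hx,-hy],[hx,-hy]])@R.T+[x,y]
    return np.vstack([np.c_[c,np.full(4,z)] for z in (z0,z1)])
def area(img,uv0,s=8):
    pass
if __name__=='__main__':
    im=cv2.imread('pics/top0.png').astype(np.float32)
    for (u,v) in [(381,270),(505,273)]:
        u0,v0=u-35,v-35
        g=im[v0:v0+70,u0:u0+70].min(2); g=cv2.resize(g,None,fx=8,fy=8,interpolation=cv2.INTER_CUBIC)
        m=(g>165).astype(np.uint8); n,l,st,ce=cv2.connectedComponentsWithStats(m); k=1+st[1:,4].argmax()
        m=(l==k).astype(np.uint8); cs,_=cv2.findContours(m,0,1); r=cv2.minAreaRect(cs[0])
        bp=cv2.boxPoints(r); uv=(bp+.5)/8-.5+[u0,v0]
        W=np.array([ray(p,top['K'],top['T'],.085) for p in uv])[:,:2]
        print(W.mean(0).round(4), [np.linalg.norm(W[i]-W[(i+1)%4]).round(4) for i in range(4)],[np.degrees(np.arctan2(*(W[(i+1)%4]-W[i])[::-1])).round(1) for i in range(4)], g.max())
        M=cv2.moments(m,True); print('mom',ray(((M['m10']/M['m00']+.5)/8-.5+u0,(M['m01']/M['m00']+.5)/8-.5+v0),top['K'],top['T'],.085))
E
python3 fit.py
python3 - <<'E'
import cv2,numpy as np
f=cv2.imread('pics/top0.png')
a=cv2.resize(f[245:300,350:410],None,fx=6,fy=6,interpolation=cv2.INTER_NEAREST);b=cv2.resize(f[245:300,475:535],None,fx=6,fy=6,interpolation=cv2.INTER_NEAREST)
cv2.imwrite('pics/lids.png',np.hstack([a,b]))
f=cv2.imread('pics/side0.png'); cv2.imwrite('pics/sidec.png',cv2.resize(f[200:400,250:500],None,fx=3,fy=3,interpolation=cv2.INTER_CUBIC))
E
```

```text
[ 0.4606 -0.1128] [np.float64(0.0631), np.float64(0.0419), np.float64(0.063), np.float64(0.0417)] [np.float64(-24.7), np.float64(-114.3), np.float64(155.2), np.float64(65.8)] 188.0947
mom [ 0.46117845 -0.1129943   0.085     ]
[ 0.4508 -0.3772] [np.float64(0.0418), np.float64(0.0605), np.float64(0.0416), np.float64(0.0604)] [np.float64(-69.7), np.float64(-160.4), np.float64(110.2), np.float64(19.7)] 187.26622
mom [ 0.45141581 -0.37691468  0.085     ]
```

View pics/lids.png

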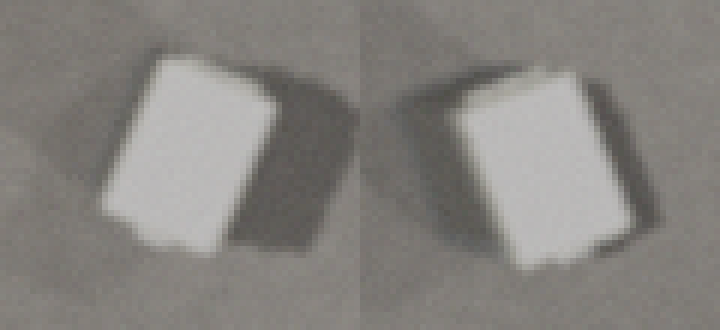

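View pics/sidec.png

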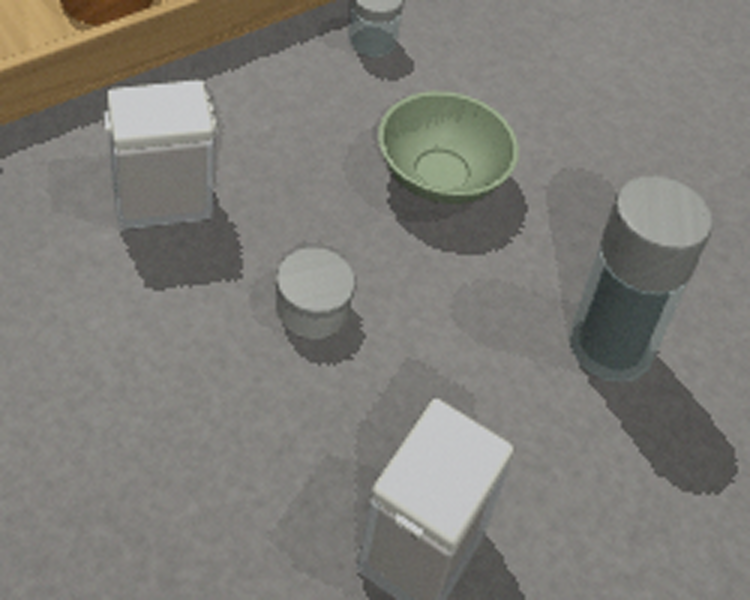

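```bash
cat > ov.py <<'E'
from fit import *
A=dict(b1=(.4612,-.1131,np.radians(-24.7)),b2=(.4512,-.3772,np.radians(20)))
ed=[(0,1),(1,2),(2,3),(3,0),(4,5),(5,6),(6,7),(7,4),(0,4),(1,5),(2,6),(3,7)]
def ov(fn,cam,boxes,crop,s):
    im=cv2.imread(fn); u0,v0,w,h=crop; im=cv2.resize(im[v0:v0+h,u0:u0+w],None,fx=s,fy=s,interpolation=cv2.INTER_CUBIC)
    for b in boxes:
        p=(proj(b,cam['K'],cam['T'])-[u0,v0]+.5)*s-.5
        for i,j in ed: cv2.line(im,tuple(np.int32(p[i]*8)),tuple(np.int32(p[j]*8)),(0,0,255),1,cv2.LINE_AA,3)
    return im
if __name__=='__main__':
    B=[boxpts(*A[k],z,.085) for k in A for z in (0,.073)]
    # nests: outer 90x74, rim .034 floor .012
    d=np.radians(-2.0); n2=np.array([.536,.179]); n1=np.array([.544,.288])
    N=[]
    for c in (n1,n2): N+=[boxpts(*c,d,.008,.034,.045,.037),boxpts(*c,d,.012,.034,.035,.027)]
    a=ov('pics/top0.png',top,B,(350,245,190,55),4);b=ov('pics/side0.png',side,B,(275,215,160,185),3); c=ov('pics/top0.png',top,N,(170,200,110,65),6);e=ov('pics/side0.png',side,N,(215,120,100,75),6)
    for i,x in enumerate((a,b,c,e)): cv2.imwrite(f'pics/ov{i}.png',x)
E
python3 ov.py
```

```text
(no output)
```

View pics/ov0.png

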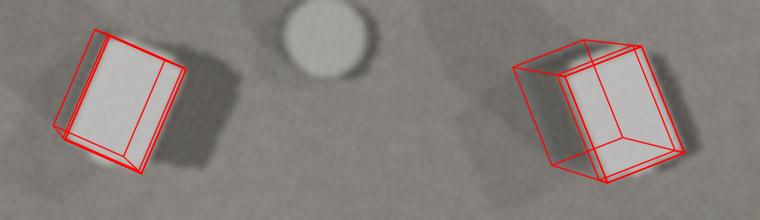

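View pics/ov1.png

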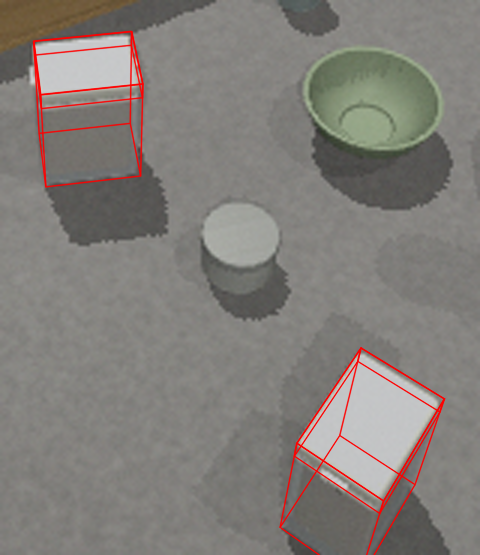

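View pics/ov2.png

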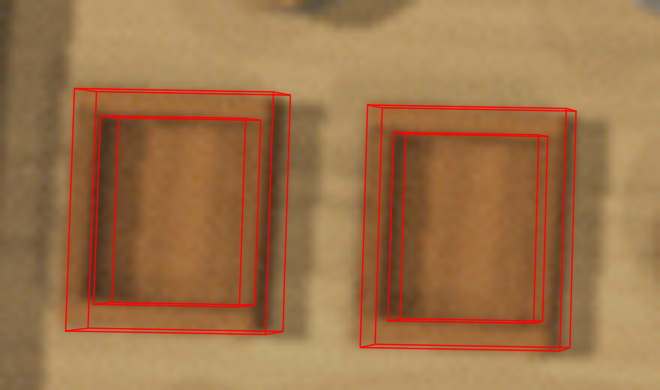

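View pics/ov3.png

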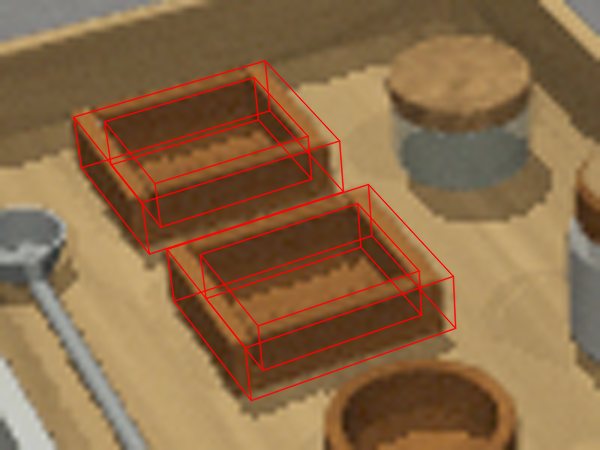

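```bash
cat > nfit.py <<'E'
from ov import *
ims={c:cv2.imread(f'pics/{c}0.png').astype(np.float32) for c in ('top','side')}
G={}
for c,im in ims.items():
    b=cv2.GaussianBlur(im,(0,0),.8); gx=cv2.Sobel(b,-1,1,0,ksize=3); gy=cv2.Sobel(b,-1,0,1,ksize=3); G[c]=(gx,gy)
def score(p,cs):
    x,y,a=p; s=0
    R=np.array([[np.cos(a),-np.sin(a)],[np.sin(a),np.cos(a)]])
    for c in cs:
        cam={'top':top,'side':side}[c]; gx,gy=G[c]
        for k in (-.055,.055):
            ctr=np.array([x,y])+R@[0,k]
            for hx,hy in ((.045,.037),(.035,.027)):
                q=boxpts(*ctr,a,.034,.034,hx,hy)[:4]; P=proj(q,cam['K'],cam['T'])
                for i in range(4):
                    t=np.linspace(.08,.92,25)[:,None]; L=(P[i]*(1-t)+P[(i+1)%4]*t).astype(np.float32)
                    d=P[(i+1)%4]-P[i]; n=np.array([-d[1],d[0]])/np.linalg.norm(d)
                    vx=cv2.remap(gx,L[None,:,0],L[None,:,1],1).reshape(-1,3); vy=cv2.remap(gy,L[None,:,0],L[None,:,1],1).reshape(-1,3)
                    g=(vx*n[0]+vy*n[1]).mean(0); s+=np.linalg.norm(g)
    return s
for cs in (['top'],['side'],['top','side']):
    best=max(((score((x,y,a),cs),x,y,a) for x in np.arange(.528,.553,.002) for y in np.arange(.222,.247,.002) for a in np.radians([-4,-3,-2,-1,0])))
    r=minimize(lambda p:-score(p,cs),best[1:],method='Nelder-Mead',options=dict(initial_simplex=np.array([best[1:]]*4)+np.vstack([np.zeros(3),np.diag([.002,.002,.015])])))
    print(cs,best,r.x,np.degrees(r.x[2]),r.fun)
x,y,a=r.x; N=[]
for k in (.055,-.055):
    c=np.array([x-np.sin(a)*k,y+np.cos(a)*k]); print(c); N+=[boxpts(*c,a,.008,.034,.045,.037),boxpts(*c,a,.012,.034,.035,.027)]
c=ov('pics/top0.png',top,N,(170,200,110,65),6);e=ov('pics/side0.png',side,N,(215,120,100,75),6)
cv2.imwrite('pics/nf.png',np.vstack([c,cv2.copyMakeBorder(e,0,0,0,60,0)])[:840][::1])
cv2.imwrite('pics/nf.png',cv2.resize(cv2.imread('pics/nf.png'),None,fx=.7,fy=.7))
E
python3 nfit.py
```

```text
['top'] (np.float64(1794.5514090957051), np.float64(0.54), np.float64(0.23800000000000002), np.float64(-0.06981317007977318)) [ 0.54021992  0.23716294 -0.07650654] -4.383501659562668 -1835.89376905312
['side'] (np.float64(2882.2038425689675), np.float64(0.528), np.float64(0.23600000000000002), np.float64(-0.06981317007977318)) [ 0.52794671  0.23599571 -0.07832726] -4.487821391857852 -2909.234794560517
['top', 'side'] (np.float64(4282.987716975048), np.float64(0.538), np.float64(0.23600000000000002), np.float64(-0.06981317007977318)) [ 0.53853024  0.23676725 -0.0782858 ] -4.4854457253409254 -4379.894635053881
[0.54283156 0.2915988 ]
[0.53422891 0.1819357 ]
```

View pics/nf.png

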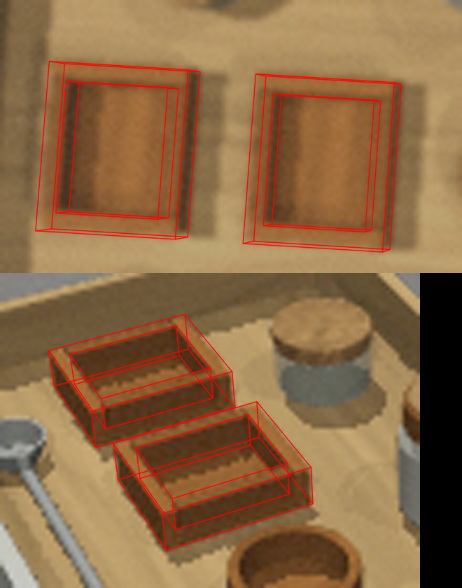

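```bash
cat > plan.py <<'E'
from h import *
import sys
def w(a): return (a+np.pi)%(2*np.pi)-np.pi
def plan(wps,step=.05,cur=None):
    "wps: list of (x,y,z,yaw); prints rows in tool axes cm"
    s=readout.get_state(); p=np.array(s['eef_pos']); yaw=s['ee_rot'][2]
    if cur is not None: p=np.array(cur[:3],float); yaw=cur[3]
    print('now',p.round(4),round(yaw,4),'t',s['t'],'q',s['q'].round(2))
    rows=[]
    for x,y,z,ty in wps:
        d=np.array([x,y,z])-p; dy=w(ty-yaw)
        n=int(max(np.ceil(np.linalg.norm(d)/step),np.ceil(abs(dy)/.16),1))
        for i in range(n):
            dd=d/n; c,sn=np.cos(yaw),np.sin(yaw)
            rows.append((100*(dd[0]*c+dd[1]*sn),100*(dd[0]*sn-dd[1]*c),-100*dd[2],-dy/n)); yaw+=dy/n
        p=np.array([x,y,z])
    for i in range(0,len(rows),10): print('; '.join('%.2f %.2f %.2f %.3f'%r for r in rows[i:i+10]).replace('-0.00 ','0 ').replace('0.000','0'))
E
python3 - <<'E'
from plan import *
y1=np.radians(-114.7)
plan([(.5,.25,.226,-2.0),(.4612,-.1131,.18,y1)])
E
```

```text
now [0.1754 0.6518 0.2266] -1.8336 t 1.35 q [ 1.6   0.36  0.01  0.   -1.22 -0.29]
2.76 -3.80 0.01 0.015; 2.70 -3.84 0.01 0.015; 2.64 -3.88 0.01 0.015; 2.59 -3.92 0.01 0.015; 2.53 -3.96 0.01 0.015; 2.47 -4.00 0.01 0.015; 2.41 -4.03 0.01 0.015; 2.34 -4.07 0.01 0.015; 2.28 -4.10 0.01 0.015; 2.22 -4.14 0.01 0.015
2.16 -4.17 0.01 0.015; 4.33 -1.45 0.58 0; 4.33 -1.45 0.58 0; 4.33 -1.45 0.58 0; 4.33 -1.45 0.58 0; 4.33 -1.45 0.58 0; 4.33 -1.45 0.58 0; 4.33 -1.45 0.58 0; 4.33 -1.45 0.58 0
```

>>> apply_moves --deltas "2.7 -3.8 0 0.015; 2.7 -3.8 0 0.015; 2.6 -3.9 0 0.015; 2.6 -3.9 0 0.015; 2.5 -4.0 0 0.015; 2.5 -4.0 0 0.015; 2.4 -4.0 0 0.015; 2.3 -4.1 0 0.015; 2.3 -4.1 0 0.015; 2.2 -4.1 0 0.015" --gripper -1

```text
t: 2.6
eef_pos: [0.4716, 0.2869, 0.2269]
ee_rot: [-3.141, 0.001, -1.984]
force: [0.4, 0.4, 0.0]
width: 0.0873
```

>>> apply_moves --deltas "2.2 -4.2 0 0.015; 4.3 -1.4 0.6 0; 4.3 -1.4 0.6 0; 4.3 -1.4 0.6 0; 4.3 -1.4 0.6 0; 4.3 -1.4 0.6 0; 4.3 -1.5 0.6 0; 4.3 -1.5 0.5 0; 4.3 -1.5 0.5 0; 0 0 0 0"

```text
t: 3.85
eef_pos: [0.4614, -0.1119, 0.1802]
ee_rot: [3.141, -0.001, -2.002]
force: [-0.0, 1.6, -0.3]
width: 0.0875
```

```bash
python3 - <<'E'
from plan import *
grab('wrist','w1.png')
plan([(.4612,-.1131,.12,np.radians(-114.7))])
E
```

```text
now [ 0.4619 -0.1108  0.1805] -2.0015 t 3.9 q [ 0.18  0.06 -0.48  0.   -1.03  0.96]
0.12 -0.01 3.03 0; 0.12 -0.01 3.03 0
```

View pics/w1.png

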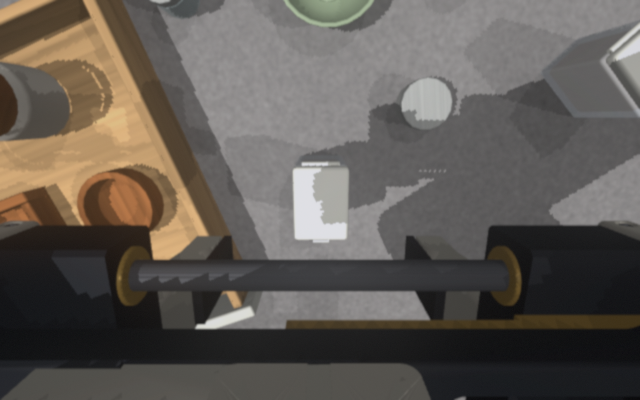

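```bash
python3 - <<'E'
from ov import *
f=viewer.grab_frame('wrist'); cam=dict(K=f['camera_matrix'],T=f['cam_to_world'])
im=ov('pics/w1.png',cam,[boxpts(.4612,-.1131,np.radians(-24.7),z,.085) for z in (0,)],(240,120,160,140),5)
cv2.imwrite('pics/w1o.png',im)
E
```

```text
(no output)
```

View pics/w1o.png

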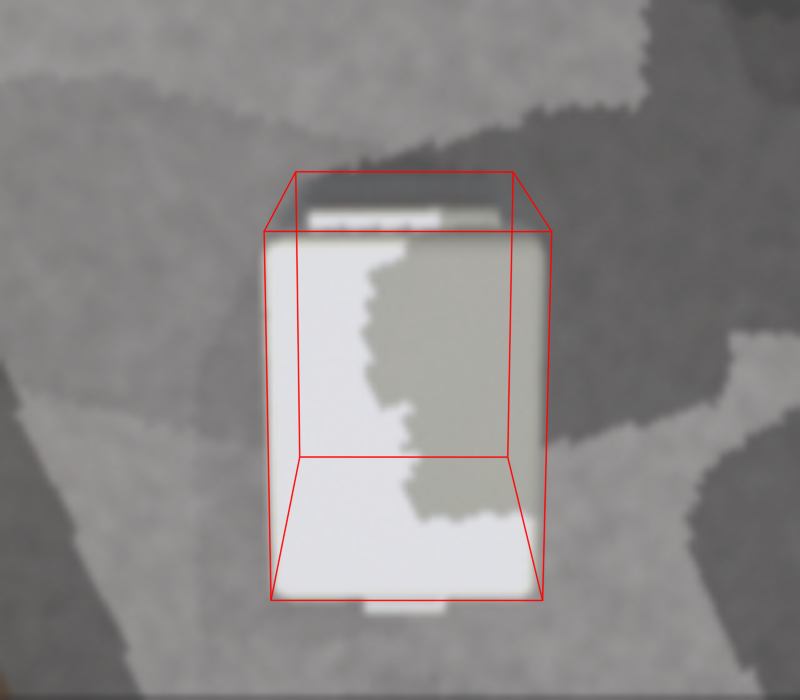

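>>> apply_moves --deltas "0.2 0 4.0 0; 0 0 4.0 0; 0 0 3.5 0; 0 0 2.0 0; 0 0 1.1 0; 0 0 0 0"

```text
t: 4.7
eef_pos: [0.4615, -0.1108, 0.0344]
ee_rot: [3.141, -0.001, -1.997]
force: [-0.3, 1.0, 0.6]
width: 0.0874
```

```bash
python3 - <<'E'
from plan import *
plan([(.4612,-.1131,.034,np.radians(-114.7))])
print(readout.get_state()['force'])
E
```

```text
now [ 0.4615 -0.1108  0.0344] -1.9975 t 4.7 q [ 0.18  0.26 -0.66  0.   -0.65  0.96]
0.22 -0.07 0.04 0.004
[-0.28401566  1.03696711  0.56288631]
```

>>> apply_moves --deltas "0.2 -0.1 0 0; 0 0 0 0; 0 0 0 0; 0 0 0 0; 0 0 0 0; 0 0 0 0; 0 0 0 0; 0 0 0 0" --gripper 1 --squeeze 25

```text
t: 5.7
eef_pos: [0.4616, -0.1137, 0.0347]
ee_rot: [-3.141, -0.0, -1.999]
force: [-1.4, 0.5, 3.6]
width: 0.044
```

>>> apply_moves --deltas "0 0 -0.5 0; 0 0 -1.0 0; 0 0 -1.5 0; 0 0 -1 0; 0 0 0 0; 0 0 0 0; 0 0 0 0; 0 0 0 0"

```text
t: 6.7
eef_pos: [0.4613, -0.1137, 0.0742]
ee_rot: [3.141, -0.0, -1.999]
force: [-0.4, -0.1, -0.8]
width: 0.0437
```

```bash
python3 - <<'E'
from plan import *
for i in range(3):
    f=grab('side','s1.png'); s=readout.get_state(); print(s['t'],s['force'],s['moment'],s['joint_efforts'].round(2),s['width'])
yn=-.0785-np.pi/2
plan([(.4612,-.1131,.16,-2.0),(.5428,.2916,.16,yn)])
E
```

```text
6.75 [-0.07631612 -0.25030401 -1.6470181 ] [-0.01261171 -0.03098307  0.00492728] [ -0.   -37.91  21.81   5.2    0.08   0.  ] 0.043942915842045654
6.8 [-0.3032413   0.93752076 -0.74240264] [ 0.00934066 -0.01459514 -0.00039152] [ -0.   -37.87  21.81   5.2    0.08   0.  ] 0.043955523555577636
6.85 [ 0.08430112 -0.77099896 -0.76637696] [0.00649097 0.02055702 0.00586097] [ -0.   -37.85  21.82   5.2    0.08   0.  ] 0.04376900175462932
now [ 0.4614 -0.1137  0.0744] -1.9987 t 6.85 q [ 0.17  0.19 -0.62 -0.   -0.76  0.97]
-0.02 0.02 -4.28 0.001; -0.02 0.02 -4.28 0.001; -4.47 1.05 0 -0.039; -4.50 0.87 0 -0.039; -4.53 0.70 0 -0.039; -4.56 0.52 0 -0.039; -4.57 0.34 0 -0.039; -4.58 0.16 0 -0.039; -4.59 -0.02 0 -0.039; -4.58 -0.20 0 -0.039
-4.57 -0.37 0 -0.039
```

View pics/s1.png

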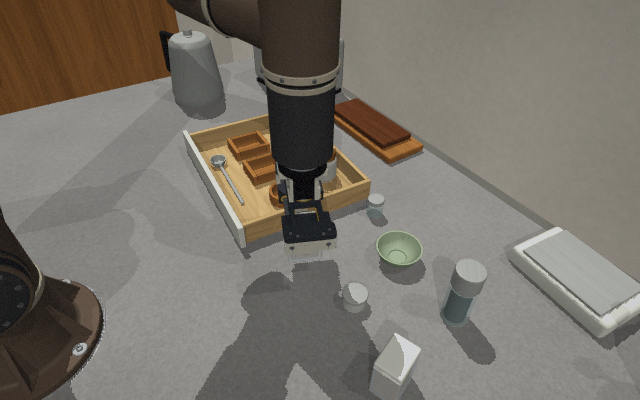

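>>> apply_moves --deltas "0 0 -4.3 0; 0 0 -4.3 0; -4.5 1.0 0 -0.039; -4.5 0.9 0 -0.039; -4.5 0.7 0 -0.039; -4.6 0.5 0 -0.039; -4.6 0.3 0 -0.039; -4.6 0.2 0 -0.039; -4.6 0 0 -0.039; -4.6 -0.2 0 -0.039"

```text
t: 8.1
eef_pos: [0.5341, 0.2487, 0.1604]
ee_rot: [3.141, -0.0, -1.685]
force: [1.4, 0.2, -0.9]
width: 0.0438
```

>>> apply_moves --deltas "-4.5 -0.4 0 -0.039; 0 0 0 0; 0 0 0 0; 0 0 0 0"

```text
t: 8.6
eef_pos: [0.543, 0.2904, 0.1605]
ee_rot: [3.141, -0.0, -1.648]
force: [0.3, -0.9, -1.0]
width: 0.0439
```

```bash
python3 - <<'E'
from plan import *
F=[]
for i in range(4):
    f=grab('wrist','w2.png'); s=readout.get_state(); F.append(s['force'][2])
print(F, s['joint_efforts'].round(2))
grab('side','s2.png');grab('top','t2.png')
np.savez('w2.npz',K=f['camera_matrix'],T=f['cam_to_world'])
yn=-.0785-np.pi/2
plan([(.5428,.2916,.16,yn)])
E
```

```text
[np.float64(-1.13741981832557), np.float64(-0.9763781371122168), np.float64(-0.8317551715457547), np.float64(-0.43056985693664274)] [ 3.000e-02 -5.278e+01  2.741e+01  6.560e+00  8.000e-02  0.000e+00]
now [0.5433 0.291  0.1608] -1.6482 t 8.9 q [ 0.81  0.31 -0.21 -0.   -1.04  0.69]
-0.06 0.06 0.08 0.001
```

View pics/w2.png

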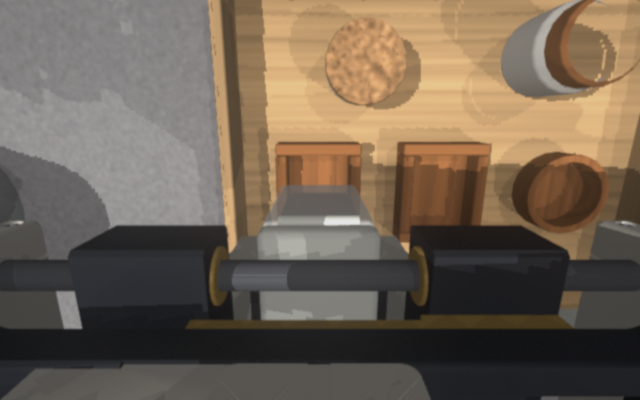

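View pics/s2.png

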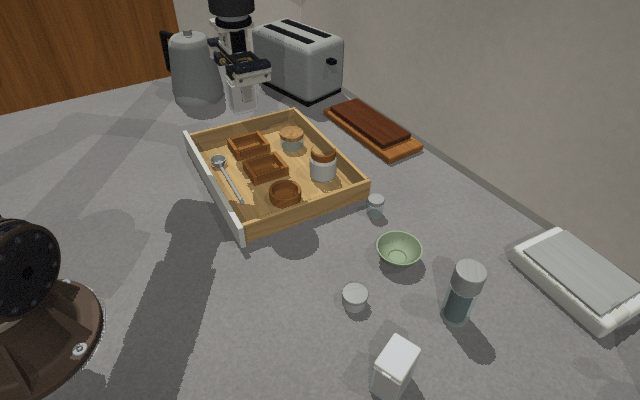

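```bash
cat > chk.py <<'E'
from ov import *
import sys
def nests(x=.5385,y=.2368,a=-.0783):
    N=[]
    for k in (.055,-.055):
        c=np.array([x-np.sin(a)*k,y+np.cos(a)*k]); N+=[boxpts(*c,a,.034,.034,.045,.037),boxpts(*c,a,.034,.034,.035,.027)]
    return N
if __name__=='__main__':
    cam=np.load('w2.npz')
    im=ov('pics/w2.png',cam,nests(),(240,120,270,140),3)
    bx=boxpts(.5433,.291,-.0783,.127,.212)
    im2=ov('pics/s2.png',side,[bx],(190,50,100,100),4)
    cv2.imwrite('pics/c2.png',np.vstack([im,cv2.copyMakeBorder(im2,0,0,0,im.shape[1]-400,0)])[:,:800]); 
E
python3 chk.py
```

```text
(no output)
```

View pics/c2.png

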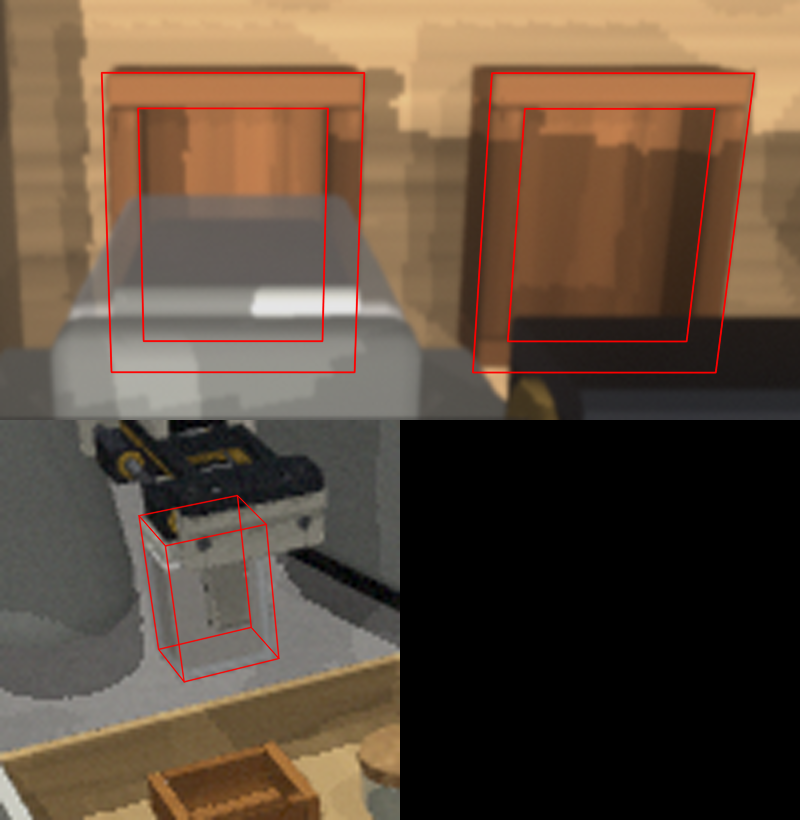

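>>> apply_moves --deltas "0 0 3.0 0; 0 0 3.0 0; 0 0 2.0 0; 0 0 1.0 0; 0 0 0.8 0; 0 0 0.5 0; 0 0 0 0; 0 0 0 0"

```text
t: 9.9
eef_pos: [0.5435, 0.2916, 0.0581]
ee_rot: [-3.141, 0.001, -1.648]
force: [0.2, -0.3, -1.0]
width: 0.0437
```

```bash
python3 - <<'E'
from plan import *
grab('side','s3.png');grab('top','t3.png')
print(readout.get_state()['force'])
plan([(.5428,.2916,.047,-.0785-np.pi/2)])
import ov
bx=ov.boxpts(.5433,.291,-.0783,readout.get_state()['eef_pos'][2]-.0347,.11)
import chk
a=ov.ov('pics/s3.png',ov.side,[bx]+chk.nests(),(210,90,100,100),6); cv2.imwrite('pics/s3c.png',a)
E
```

```text
[ 0.12042788 -0.55577211 -2.20331949]
now [0.5434 0.2916 0.0581] -1.6475 t 10.0 q [ 0.81  0.42 -0.32  0.   -0.83  0.69]
0.00 0.06 1.11 0.002
```

View pics/s3c.png

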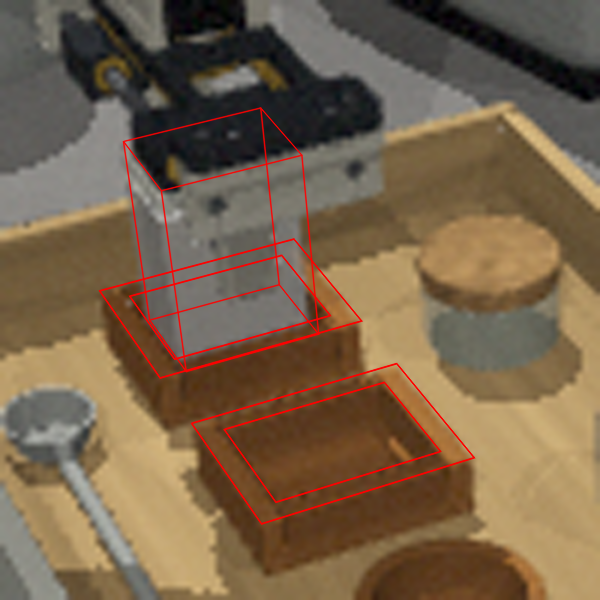

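>>> apply_moves --deltas "0 0 0.4 0; 0 0 0.4 0; 0 0 0.2 0; 0 0 0.1 0; 0 0 0 0"

```text
t: 10.62
eef_pos: [0.5431, 0.2912, 0.0467]
ee_rot: [3.141, -0.0, -1.647]
force: [-1.7, -1.0, 2.2]
width: 0.0437
```

>>> apply_moves --deltas "0 0 0 0; 0 0 0 0; 0 0 0 0; 0 0 0 0" --gripper -0.4

```text
t: 11.12
eef_pos: [0.5433, 0.2914, 0.0465]
ee_rot: [-3.142, 0.0, -1.648]
force: [-0.4, -0.3, 0.9]
width: 0.0612
```

>>> apply_moves --deltas "0 0 -1.0 0; 0 0 -3.0 0; 0 0 -5.0 0; 0 0 -5.0 0; 0 0 -2.0 0; 0 0 0 0"

```text
t: 11.88
eef_pos: [0.544, 0.292, 0.2095]
ee_rot: [-3.138, 0.003, -1.647]
force: [-0.6, 0.1, -0.8]
width: 0.0613
```

```bash
python3 - <<'E'
from plan import *
import ov,chk
grab('side','s4.png');f=grab('wrist','w4.png')
print(readout.get_state()['force'],ray((165,230),ov.top['K'],ov.top['T'],.05))
bx=ov.boxpts(.5428,.2916,-.0783,.012,.097)
a=ov.ov('pics/s4.png',ov.side,[bx]+chk.nests(),(210,90,80,100),5); 
b=ov.ov('pics/w4.png',dict(K=f['camera_matrix'],T=f['cam_to_world']),[bx]+chk.nests(),(200,120,100,130),4); cv2.imwrite('pics/s4c.png',np.hstack([a,b[:500]]))
yb=np.radians(-70)
plan([(.46,0,.2,-1.5),(.4512,-.3772,.18,yb)])
E
```

```text
[-0.5785576  -0.13546892 -0.20401904] [0.55543647 0.35531225 0.05      ]
now [0.5428 0.2912 0.2064] -1.6477 t 11.975 q [ 0.81  0.28 -0.15 -0.   -1.14  0.69]
4.24 0.86 0.09 -0.021; 4.22 0.95 0.09 -0.021; 4.20 1.04 0.09 -0.021; 4.18 1.13 0.09 -0.021; 4.15 1.21 0.09 -0.021; 4.12 1.30 0.09 -0.021; 4.10 1.39 0.09 -0.021; 4.70 0.44 0.25 -0.035; 4.68 0.61 0.25 -0.035; 4.65 0.77 0.25 -0.035
4.62 0.93 0.25 -0.035; 4.59 1.09 0.25 -0.035; 4.55 1.25 0.25 -0.035; 4.50 1.41 0.25 -0.035; 4.45 1.56 0.25 -0.035
```

View pics/s4c.png

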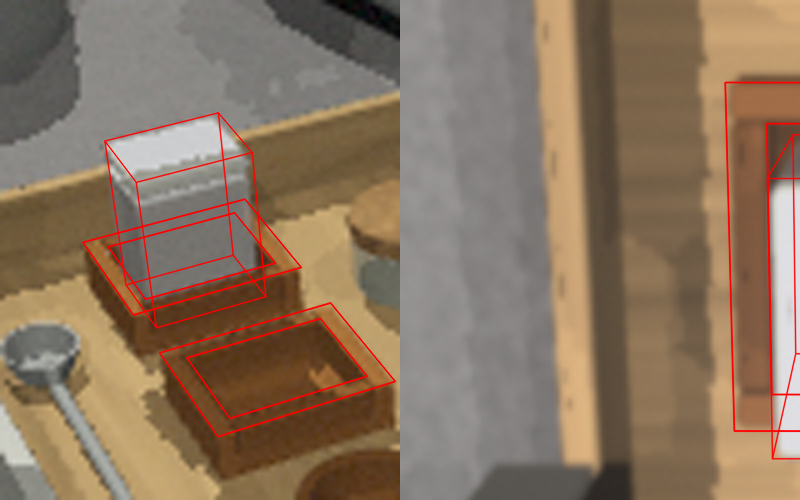

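>>> apply_moves --deltas "4.2 0.9 0.1 -0.021; 4.2 1.0 0.1 -0.021; 4.2 1.0 0.1 -0.021; 4.2 1.1 0.1 -0.021; 4.2 1.2 0.1 -0.021; 4.1 1.3 0.1 -0.021; 4.1 1.4 0.1 -0.021; 4.7 0.4 0.2 -0.035; 4.7 0.6 0.2 -0.035; 4.7 0.8 0.2 -0.035" --gripper -1

```text
t: 13.22
eef_pos: [0.4561, -0.1434, 0.1925]
ee_rot: [3.14, 0.0, -1.394]
force: [1.5, 0.7, 0.4]
width: 0.0876
```

>>> apply_moves --deltas "4.6 0.9 0.3 -0.035; 4.6 1.1 0.3 -0.035; 4.6 1.2 0.3 -0.035; 4.5 1.4 0.3 -0.035; 4.4 1.6 0.3 -0.035; 0 0 0 0; 0 0 0 0"

```text
t: 14.1
eef_pos: [0.4512, -0.3772, 0.1772]
ee_rot: [3.14, 0.002, -1.222]
force: [-0.6, -0.4, -0.1]
width: 0.0877
```

```bash
python3 - <<'E'
from plan import *
import ov
f=grab('wrist','w5.png')
b=ov.ov('pics/w5.png',dict(K=f['camera_matrix'],T=f['cam_to_world']),[ov.boxpts(.4512,-.3772,np.radians(20),0,.085)],(240,120,160,140),5); cv2.imwrite('pics/w5c.png',b)
plan([(.4512,-.3772,.034,np.radians(-70))],step=.04)
E
```

```text
now [ 0.4516 -0.3768  0.1778] -1.2208 t 14.15 q [-0.36  0.25 -0.25 -0.   -1.07  2.28]
0.01 0.01 3.59 0; 0.01 0.01 3.59 0; 0.01 0.01 3.59 0; 0.01 0.01 3.59 0
```

View pics/w5c.png

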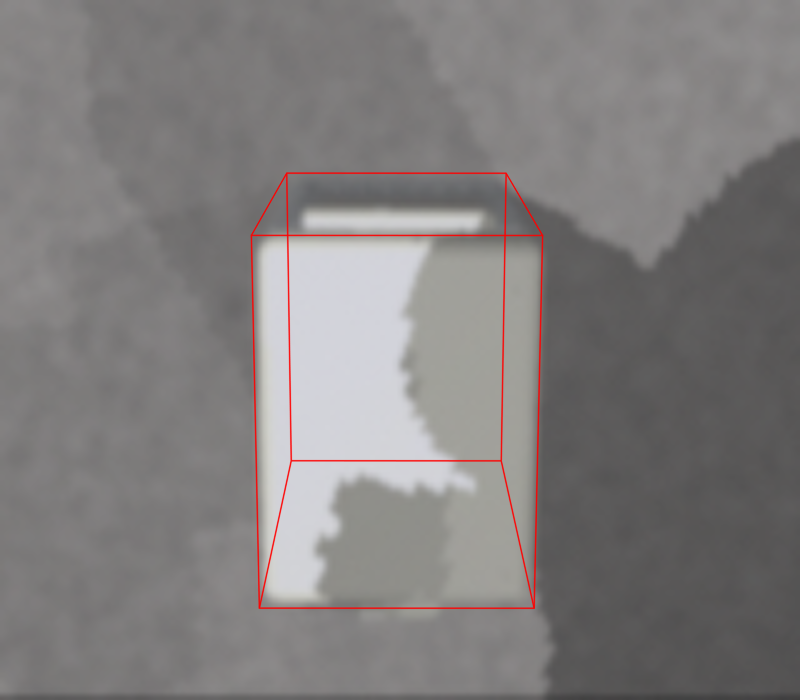

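View pics/w5.png

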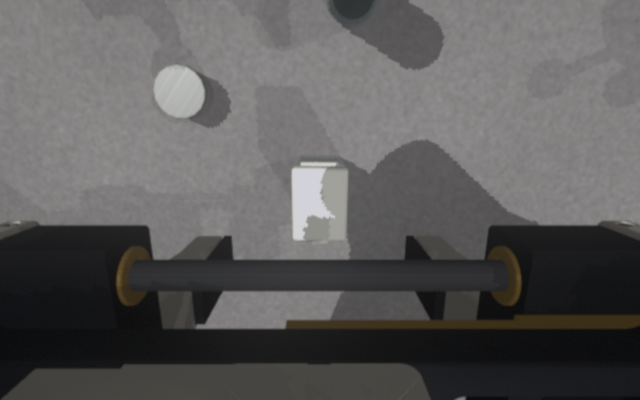

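The wrist view shows box 2 centred between the fingers and matching the model within about 1 mm. I'll descend, grip and lift.

>>> apply_moves --deltas "0 0 4.0 0; 0 0 4.0 0; 0 0 3.5 0; 0 0 2.0 0; 0 0 0.9 0; 0 0 0 0"

```text
t: 14.9
eef_pos: [0.4522, -0.3769, 0.0346]
ee_rot: [3.141, 0.0, -1.22]
force: [1.3, 0.1, 0.8]
width: 0.0875
```

>>> apply_moves --deltas "0 0 0 0; 0 0 0 0; 0 0 0 0; 0 0 0 0; 0 0 0 0; 0 0 0 0; 0 0 0 0" --gripper 1 --squeeze 25

```text
t: 15.78
eef_pos: [0.452, -0.3776, 0.0346]
ee_rot: [3.142, -0.0, -1.221]
force: [0.4, 1.0, 2.3]
width: 0.0441
```

>>> apply_moves --deltas "0 0 -0.5 0; 0 0 -1.5 0; 0 0 -3.0 0; 0 0 -4.0 0; 0 0 -3.0 0; 0 0 -0.5 0; 0 0 0 0; 0 0 0 0; 0 0 0 0"

```text
t: 16.9
eef_pos: [0.4515, -0.3773, 0.1583]
ee_rot: [3.14, 0.002, -1.221]
force: [0.4, -0.5, -3.5]
width: 0.044
```

```bash
python3 - <<'E'
from plan import *
F=[]
for i in range(4):
    f=grab('side','s6.png'); s=readout.get_state(); F.append(s['force'][2].round(2))
print(F, s['joint_efforts'].round(2))
yn=-.0783-np.pi/2
plan([(.47,0,.16,-1.45),(.5342,.1819,.16,yn)])
E
```

```text
[np.float64(-3.4), np.float64(-2.61), np.float64(-2.35), np.float64(-3.64)] [-0.000e+00 -5.036e+01  2.782e+01  6.720e+00  3.000e-02 -0.000e+00]
now [ 0.4519 -0.3775  0.1591] -1.2206 t 17.1 q [-0.36  0.27 -0.28 -0.   -1.02  2.29]
-4.35 -1.83 -0.01 0.029; -4.40 -1.71 -0.01 0.029; -4.45 -1.58 -0.01 0.029; -4.50 -1.45 -0.01 0.029; -4.54 -1.32 -0.01 0.029; -4.57 -1.19 -0.01 0.029; -4.60 -1.06 -0.01 0.029; -4.63 -0.93 -0.01 0.029; -4.32 -2.14 0 0.050; -4.42 -1.92 0 0.050
-4.51 -1.70 0 0.050; -4.59 -1.47 0 0.050
```

View pics/s6.png

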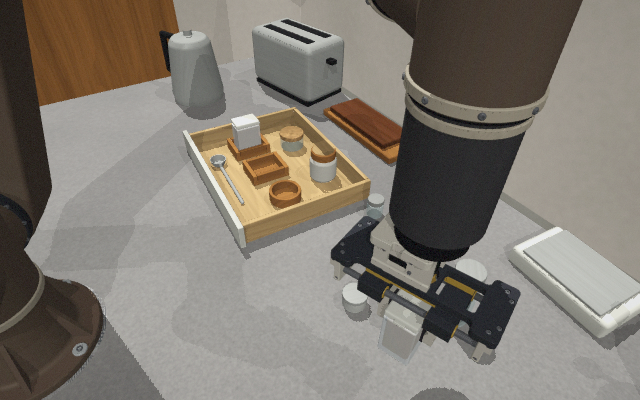

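>>> apply_moves --deltas "-4.4 -1.8 0 0.029; -4.4 -1.7 0 0.029; -4.4 -1.6 0 0.029; -4.5 -1.5 0 0.029; -4.5 -1.3 0 0.029; -4.6 -1.2 0 0.029; -4.6 -1.0 0 0.029; -4.6 -0.9 0 0.029; -4.3 -2.2 0 0.05; -4.4 -1.9 0 0.05"

```text
t: 18.35
eef_pos: [0.5031, 0.0915, 0.16]
ee_rot: [-3.141, 0.0, -1.554]
force: [0.8, -0.5, -4.0]
width: 0.0437
```

>>> apply_moves --deltas "-4.5 -1.7 0 0.05; -4.6 -1.5 0 0.05; 0 0 0 0; 0 0 0 0; 0 0 0 0"

```text
t: 18.98
eef_pos: [0.535, 0.1798, 0.1596]
ee_rot: [3.141, -0.0, -1.653]
force: [-0.7, -0.1, -3.0]
width: 0.0442
```

```bash
python3 - <<'E'
from plan import *
import ov,chk
F=[]
for i in range(4):
    f=grab('wrist','w7.png'); F.append(readout.get_state()['force'][2].round(2))
print(F)
b=ov.ov('pics/w7.png',dict(K=f['camera_matrix'],T=f['cam_to_world']),chk.nests(),(120,120,270,140),3)[:,:800]; cv2.imwrite('pics/w7c.png',b)
plan([(.5342,.1819,.0468,-.0783-np.pi/2)])
E
```

```text
[np.float64(-2.81), np.float64(-3.59), np.float64(-2.06), np.float64(-3.13)]
now [0.5353 0.18   0.1598] -1.6534 t 19.175 q [ 0.67  0.23 -0.33  0.   -1.01  0.82]
-0.06 0.04 3.77 -0.001; -0.06 0.04 3.77 -0.001; -0.06 0.04 3.77 -0.001
```

View pics/w7c.png

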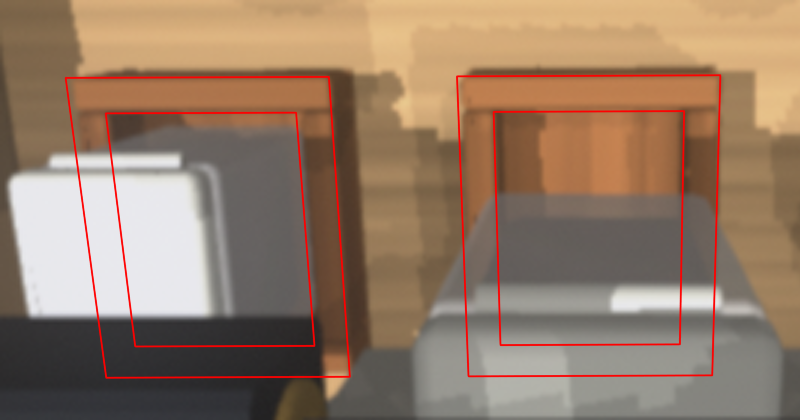

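>>> apply_moves --deltas "-0.2 0.1 0 0; 0 0 3.0 0; 0 0 3.0 0; 0 0 2.0 0; 0 0 1.0 0; 0 0 0.8 0; 0 0 0.4 0; 0 0 0 0; 0 0 0 0"

```text
t: 20.3
eef_pos: [0.5349, 0.1829, 0.0581]
ee_rot: [-3.141, 0.001, -1.652]
force: [0.1, -0.0, -2.8]
width: 0.0439
```

```bash
python3 - <<'E'
from plan import *
import ov,chk
f=grab('side','s8.png'); s=readout.get_state(); print(s['force'])
e=s['eef_pos']
bx=ov.boxpts(e[0],e[1],-.0783,e[2]-.0346,.11)
a=ov.ov('pics/s8.png',ov.side,[bx]+chk.nests(),(210,90,100,100),6); cv2.imwrite('pics/s8c.png',a)
plan([(.5342,.1819,.0468,-.0783-np.pi/2)])
E
```

```text
[-1.24710065 -0.74486179 -3.21063396]
now [0.5348 0.1829 0.0581] -1.6525 t 20.35 q [ 0.68  0.35 -0.44  0.   -0.78  0.81]
0.10 0.06 1.13 -0.003
```

View pics/s8c.png

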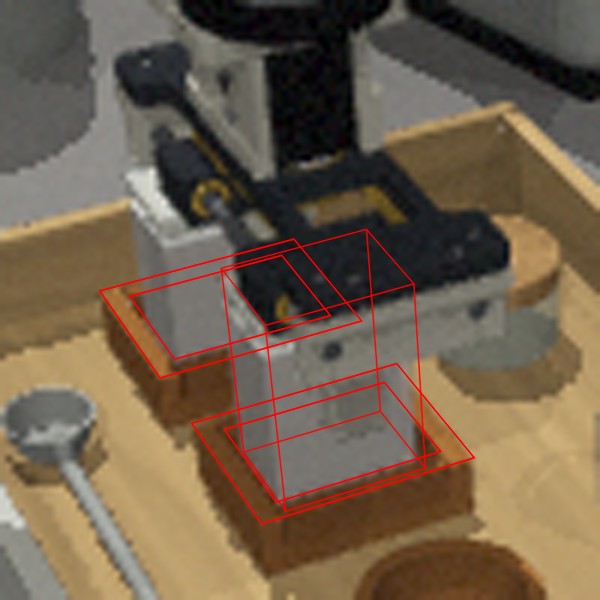

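>>> apply_moves --deltas "0.1 0 0.4 0; 0 0 0.4 0; 0 0 0.2 0; 0 0 0.15 0; 0 0 0 0; 0 0 0 0"

```text
t: 21.1
eef_pos: [0.5343, 0.1816, 0.0467]
ee_rot: [-3.142, -0.0, -1.652]
force: [-4.5, -1.5, 5.7]
width: 0.0438
```

>>> apply_moves --deltas "0 0 0 0; 0 0 0 0; 0 0 0 0; 0 0 0 0; 0 0 0 0; 0 0 0 0; 0 0 0 0; 0 0 0 0" --gripper -0.4

```text
t: 22.1
eef_pos: [0.5345, 0.1817, 0.0461]
ee_rot: [-3.142, 0.0, -1.653]
force: [0.1, 0.0, -1.2]
width: 0.0615
```

>>> apply_moves --deltas "0 0 -2.0 0; 0 0 -5.0 0; 0 0 -5.0 0; 0 0 -4.0 0; 0 0 0 0; 0 0 0 0; 0 0 0 0"

```text
t: 22.98
eef_pos: [0.5338, 0.1813, 0.2047]
ee_rot: [3.14, -0.001, -1.653]
force: [-0.9, 0.4, -0.3]
width: 0.0612
```

```bash
python3 - <<'E'
from plan import *
import ov,chk
f=grab('side','s9.png'); w_=grab('wrist','w9.png')
bs=[ov.boxpts(.5342,.1819,-.0783,.012,.097),ov.boxpts(.5428,.2916,-.0783,.012,.097)]
a=ov.ov('pics/s9.png',ov.side,bs+chk.nests(),(210,90,80,100),5); 
b=ov.ov('pics/w9.png',dict(K=w_['camera_matrix'],T=w_['cam_to_world']),bs[:1],(240,120,130,167),3); cv2.imwrite('pics/s9c.png',np.hstack([a,b[:500]]))
plan([(.5342,.1819,.0468,-.0783-np.pi/2)])
E
```

```text
now [0.534  0.1814 0.2049] -1.6526 t 23.075 q [ 0.67  0.19 -0.27 -0.   -1.11  0.81]
-0.01 0 3.95 -0.001; -0.01 0 3.95 -0.001; -0.01 0 3.95 -0.001; -0.01 0 3.95 -0.001
```

View pics/s9c.png

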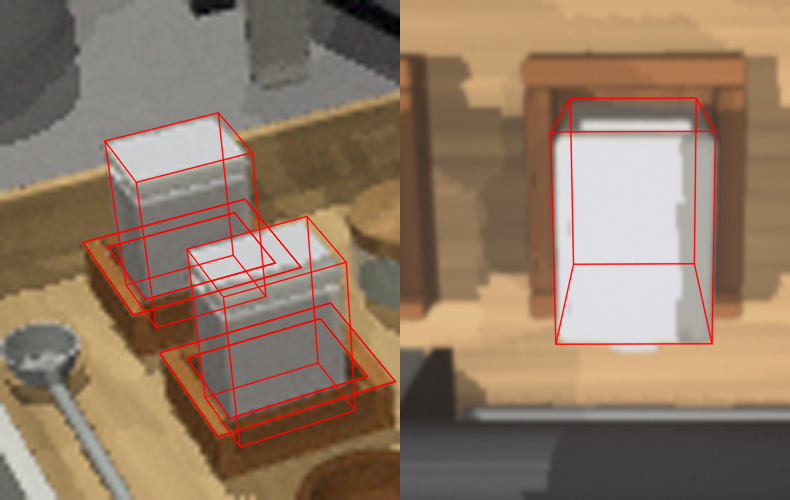

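>>> apply_moves --deltas "0 0 4.0 0; 0 0 4.0 0; 0 0 4.0 0; 0 0 2.5 0; 0 0 1.3 0; 0 0 0 0; 0 0 0 0"

```text
t: 23.95
eef_pos: [0.5351, 0.1821, 0.049]
ee_rot: [-3.14, 0.001, -1.652]
force: [-0.5, -0.6, -0.3]
width: 0.0614
```

>>> apply_moves --deltas "0 0 0 0; 0 0 0 0; 0 0 0 0; 0 0 0 0; 0 0 0 0; 0 0 0 0; 0 0 0 0" --gripper 1 --squeeze 25

```text
t: 24.82
eef_pos: [0.5347, 0.1818, 0.0487]
ee_rot: [-3.141, 0.0, -1.652]
force: [-2.3, -0.6, 6.2]
width: 0.0439
```

>>> apply_moves --deltas "0 0 -0.5 0; 0 0 -1.5 0; 0 0 -3.0 0; 0 0 -4.0 0; 0 0 -4.0 0; 0 0 -0.5 0; 0 0 0 0; 0 0 0 0"

```text
t: 25.82
eef_pos: [0.5336, 0.1812, 0.1818]
ee_rot: [3.14, -0.001, -1.653]
force: [-0.0, -0.1, -3.8]
width: 0.0441
```

```bash
python3 - <<'E'
from plan import *
import pickle
F=[]
for i in range(4):
    f=grab('top','t10.png'); F.append(readout.get_state()['force'][2].round(2))
print(F)
r=viewer.silhouettes('top','bowl')
K,T=f['camera_matrix'],f['cam_to_world']
for d in r[:1]:
    c,_=cv2.findContours(d['region'].astype(np.uint8),0,1); e=cv2.fitEllipse(max(c,key=len)); print(e,ray(e[0],K,T,.033))
d=viewer.silhouettes('top','grinder')[0]; print(ray((d['extent'][0]+d['extent'][2]-13,193),K,T,.125))
plan([(.624,-.197,.18,-.0783-np.pi/2),(.624,-.197,.12,-.0783-np.pi/2)])
E
```

```text
[np.float64(-2.44), np.float64(-2.57), np.float64(-4.17), np.float64(-3.38)]
((413.9501037597656, 194.76290893554688), (38.04195022583008, 38.41981887817383), 117.99763488769531) [ 0.62541172 -0.19712149  0.033     ]
[ 0.61838526 -0.34261478  0.125     ]
now [0.5343 0.1816 0.1825] -1.6526 t 26.125 q [ 0.67  0.21 -0.3  -0.   -1.06  0.81]
4.62 -1.50 0.03 -0; 4.63 -1.50 0.03 -0; 4.63 -1.50 0.03 -0; 4.63 -1.50 0.03 -0; 4.63 -1.50 0.03 -0; 4.63 -1.49 0.03 -0; 4.63 -1.49 0.03 -0; 4.63 -1.49 0.03 -0; 0 0.00 3.00 -0; 0 0.00 3.00 -0
```

View pics/t10.png

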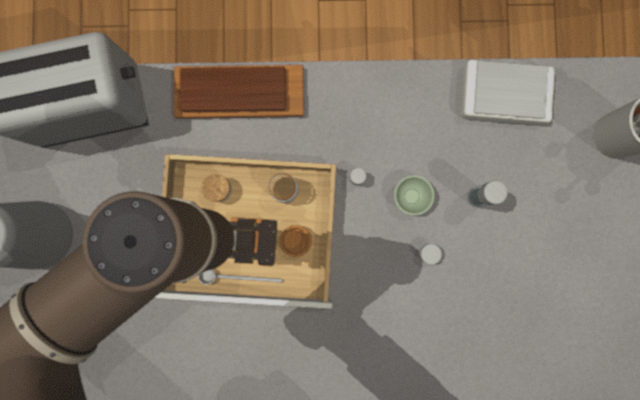

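>>> apply_moves --deltas "4.6 -1.5 0 0; 4.6 -1.5 0 0; 4.6 -1.5 0 0; 4.6 -1.5 0 0; 4.6 -1.5 0 0; 4.6 -1.5 0 0; 4.6 -1.5 0 0; 4.6 -1.5 0 0; 0.2 0 0 0; 0 0 0 0"

```text
t: 27.38
eef_pos: [0.6235, -0.1971, 0.1824]
ee_rot: [3.141, 0.0, -1.654]
force: [0.6, 1.2, -3.1]
width: 0.0436
```

>>> apply_moves --deltas "0 0 2.0 0; 0 0 2.0 0; 0 0 1.5 0; 0 0 0.7 0; 0 0 0 0; 0 0 0 0; 0 0 0 0; 0 0 0 0"

```text
t: 28.38
eef_pos: [0.624, -0.197, 0.1215]
ee_rot: [-3.141, 0.0, -1.653]
force: [-0.4, -0.2, -3.0]
width: 0.0438
```

```bash
python3 - <<'E'
from plan import *
import ov
f=grab('side','s11.png'); grab('top','t11.png'); w_=grab('wrist','w11.png')
s=readout.get_state(); print(s['force'],np.abs(s['qd']).max(),s['width']); e=s['eef_pos']
b=ov.ov('pics/s11.png',ov.side,[ov.boxpts(e[0],e[1],-.0783,e[2]-.037,e[2]+.048)],(0,0,640,400),1.25); cv2.imwrite('pics/s11c.png',b)
r=viewer.silhouettes('side','bowl')
for d in r: print(d['conf'],d['extent'])
plan([(.6245,-.197,.12,-.0783-np.pi/2)])
E
```

```text
[ 0.11763821 -0.31294603 -3.82421308] 0.0029730287346863326 0.044119012388774366
0.66 [375.4, 231.4, 48.2, 37.3]
now [ 0.6238 -0.1969  0.1212] -1.6526 t 28.575 q [-0.01  0.4  -0.17  0.   -0.99  1.5 ]
0.00 -0.07 0.12 -0.004
```

View pics/s11c.png

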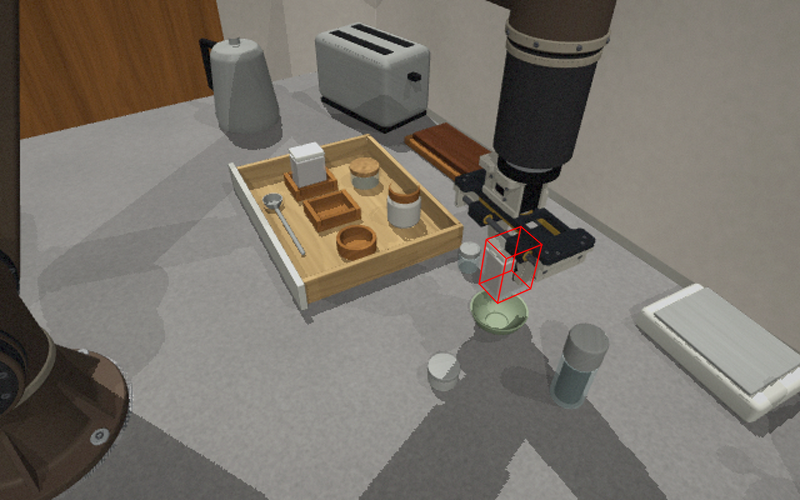

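View pics/w11.png

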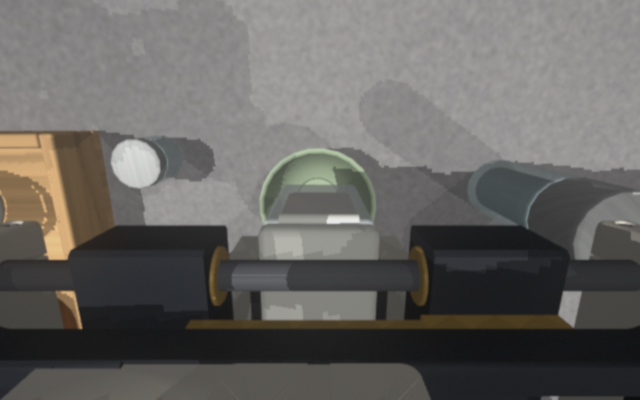

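View pics/t11.png

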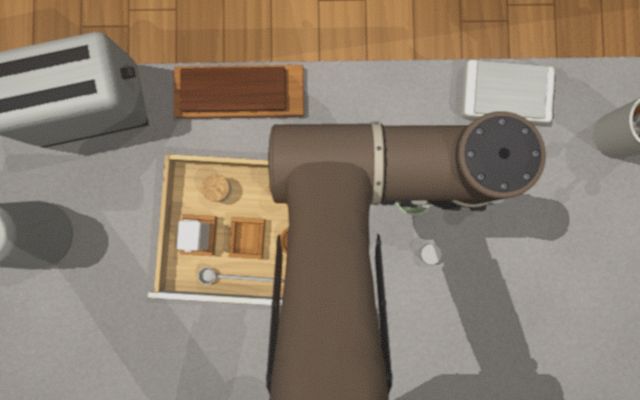

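```bash
python3 - <<'E'
from station import job
print(job.job_done())
E
```

```text
the job is handed in; nothing more can be done
None
```

I handed the job in at about 28.6 s of the 72 s allowed. Both boxes went into the nests, and I finished holding the heavier one over the bowl. The system gave no verdict.

- **Placing:** I set the box that stood nearer the drawer into the far nest and the other into the nest beside it. I lowered both until I felt contact, then let go. The side and wrist pictures showed both upright and seated.
- **Weights:** The nearer box pulled about 0.5–1.6 N, roughly 0.1 kg. The other pulled about 2.1–4.2 N, roughly 0.3 kg. The readings are noisy, but every one of them separates the two.
- **Final hold:** I picked the heavier box up again and held it still and upright. By the arm's reading, its underside is about 84 mm above the worktop and its centre within about 2 mm of the bowl's centre. The grip was set to 25 N.
- **Last pictures:** The lighter box was still in its nest, the bowl was where it started, and nothing looked out of place. The network's outline of the bowl matched its first position within about 2 pixels.

No check failed. The only disagreement was in finding the nests: the side camera alone put them about 12 mm off in x. I used the fit from both cameras, and the wrist camera confirmed it before each placing.

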